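Sort transformer cans by weight

ROBOT

A 6-joint arm with a two-finger parallel gripper is mounted at the origin on the work surface. World frame = base frame: x ahead of the robot, y to its left, z up, the work surface at z = 0. Lengths are in m, angles in degrees, forces in N, time in s.
With the tool pointing down it reaches from about 0.3 to 0.75 m from the base axis. Payload 8.5 kg.
Tool frame: the origin (TCP) lies between the finger pads; the fingertips stand env.finger_overhang ahead of it and the grasp point (between the pads) lies 2 mm behind it (env.finger_overhang is the distance from the TCP to the fingertips, in m); z points along the fingers, y is the line along which they close (so a half turn about z gives the same grasp; the last joint's range is limited). The gripper opens to 85 mm and grips with 20 to 120 N. Pads are 22 mm wide; open, the fingers measure 114 mm over their backs; the gripper's body (76 mm by 85 mm) begins 54 mm behind the grasp point. The pads swing forward as they close: fully open they stand 13 mm farther back than shut.
Start: joints at [52.81, 21.807, 74.336, -0, 83.858, -12.336], TCP at [0.231, 0.499, 0.248] pointing down, gripper open.
Joint ranges: [-178.18, 178.18], [-50.72, 133.34], [12.68, 142.11], [-81.47, 261.47], [9.98, 163.14], [-165.26, 165.26]. Speed limits (degrees/s): [136.94, 136.94, 180, 180, 180, 180].

INTERFACE

Orientations are given as a 3x3 rotation matrix whose columns are the frame's x, y, z axes.
In Python, from rig import env gives the robot as it stands. The module is installed in compiled form; this text tells all that it offers.
- The arm moves only by the tool jog_arm, never from a script. Its arguments are lists of equal length, an entry for each row: "hand": the finger opening in m, from 0 to 0.0854; "travel": the shift along the world's x, y, z in m, a list of three; "yaw": the turn about the world's z in rad. A call has exactly 5 rows; each row shifts and turns the commanded pose from where the row before left it; what a row does not reach is not made up. A row lasts 1/8 s, in which the tool goes at most 62.5 mm and 10.7 degrees, less where a joint would pass 70% of its speed; a pose out of reach is approached as far as the arm can. A call is refused whole if a number of a shift passes 0.0625 or a number of a turn 0.188, either way. A call with a gripper value outside its range is refused whole. The fingers move at their own pace and stop on an object; "grip_force" is the grip in N (left out, the last holds). Time passes only in rows, so rows that do not move let the fingers close, or fill a call up. It gives the time, the measured TCP pose, the force, the opening and the grip force at its end, in the units of the state.
- env.observe(): the state, without advancing time (a new reading comes with each control period).
- env.get_image(name): name is "scene" or "top" or "wrist"; returns the picture (420x560x3 uint8, red, green, blue); there is no depth.
- env.calibration(name): a dict with "fx", "fy", "cx", "cy" (pixels), "k1" (the pictures are not rectified: a ray, as slopes to the right and down, at radius r is drawn at 1 + k1 r^2 times it, then the intrinsics apply), "position" and "rotation" of the camera in the world; the wrist camera has in their place "hand_eye" (4x4, takes a point from camera to tool coordinates, whose origin is the TCP and whose axes are the flange's). Camera axes: x right, y down, z forward; pixel columns grow to the right and rows downward; lengths in m; the calibration is good to about 2 mm. A picture is of the moment at which its call begins: read the wrist's pose just before it. calibration takes no time and is no camera call.
- env.close_job(): hands the job in; it is judged then, once.
The state is a dict: "time_s": time; "q": joint angles; "qvel": joint speeds; "joint_efforts": joint torques, N m; "position": TCP position; "tool_rot": TCP orientation; "ft_force": force on the tool from outside, world axes, zero at the start; "wrist_torque": the same for the moment, N m; "grip_width": finger opening in m; "gripper_force": force on a finger pad.
Only numpy, scipy, OpenCV 4.12 (cv2) and the standard library are available. Lean on these libraries where they do the work, as an engineer would, in place of code of your own. Each camera call takes 0.05 s, during which the arm holds its last target. There are 200 camera calls.

TASK

The two sealed transformer cans look alike, so sort them by feel, one after the other: lift a can just clear of the counter (no more than about 2 cm), hold it still there for a second to feel its weight, then stand it gently on the apron at the mouth of the right tray and slide it along the floor of the lane until it is fully home against the stop, or against the can already there. Cans heavier than half a kilo belong in the tray with the flat square stop, lighter ones in the tray with the round post; finish one can before starting the other, and do not lower a can into a lane from above. Press and push gently (under 20 N), keep the cans upright, leave the carton, tape roll and screwdriver alone, and let go of everything at the end.

Things in the scene. Friction and masses are not known exactly. Their poses are not given: they have to be found in the camera images.
- can_a: one of two look-alike sealed cans: plain upright aluminium cylinder, 54 mm diameter, 80 mm tall, black collar near the top, two brass tags reaching 88 mm. Origin at the centre of its underside, z up. Stands on the counter at first. Its weight is hidden and varies, independently of the other can, from 0.15 to 0.85 kg (both may be heavy or both light).
- can_b: one of two look-alike sealed cans: plain upright aluminium cylinder, 54 mm diameter, 80 mm tall, black collar near the top, two brass tags reaching 88 mm. Origin at the centre of its underside, z up. Stands on the counter at first. Its weight is hidden and varies, independently of the other can, from 0.15 to 0.85 kg (both may be heavy or both light).
- tray_square: steel tray (stays put) for cans over 0.5 kg: its stop is a flat square plate, 58 mm wide, across the far end. Origin: lane middle, counter height; x along the lane from open mouth (robot's side) to stop, z up. Floor 94 mm wide, x -105 to +118 mm, its top at z 10. Lane 58 mm wide inside, walls 4 mm thick, top z 28; stop top z 62. Takes two cans in a row. Soft rubber feet: gives 1 mm per 5 N down, per 4 N level. The two trays may be either way round
- tray_round: steel tray (stays put) for cans under 0.5 kg: its stop is one upright round post, 26 mm diameter, at the far end. Origin: lane middle, counter height; x along the lane from open mouth (robot's side) to stop, z up. Floor 94 mm wide, x -105 to +118 mm, its top at z 10. Lane 58 mm wide inside, walls 4 mm thick, top z 28; post top z 62. Takes two cans in a row. Soft rubber feet: gives 1 mm per 5 N down, per 4 N level
- tray_square_apron (a point): point on the apron of that tray, on top of its floor, 75 mm before the tray's origin on the lane's middle line: a can centred here stands clear of the lane, in front of the funnel. The apron is the bare floor 105 to 64 mm before the origin; guides flare from there to the straight lane, which starts 35 mm before the origin. Axes as the tray's
- tray_round_apron (a point): point on the apron of that tray, on top of its floor, 75 mm before the tray's origin on the lane's middle line: a can centred here stands clear of the lane, in front of the funnel. The apron is the bare floor 105 to 64 mm before the origin; guides flare from there to the straight lane, which starts 35 mm before the origin. Axes as the tray's
- tray_square_home (a point): on top of the floor of that tray, 63 mm past its origin: centre of a first can that is home, touching the stop, whose near face is 27 mm further on (90 mm past the origin). A second can touching the first is centred 54 mm nearer the mouth. Axes as the tray's
- tray_round_home (a point): on top of the floor of that tray, 63 mm past its origin: centre of a first can that is home, touching the stop, whose near face is 27 mm further on (90 mm past the origin). A second can touching the first is centred 54 mm nearer the mouth. Axes as the tray's
- carton: bystander: closed cardboard carton 70 x 100 x 60 mm standing on the counter, origin at the centre of its underside
- tape: bystander: roll of black tape, 90 mm diameter, 22 mm high, lying flat, origin at the centre of its underside
- driver: bystander: screwdriver lying on the counter beyond the trays, origin at the underside near its middle, x along the shaft towards the tip
Things that resemble listed ones, but are neither listed nor needed, are in the scene too. Leave any blue look-alike of the can_b alone.

How it is judged (in metres and radians):
On the way, in this order (a step that is already met when the one before it is completed fails the run):
1. either can is held still just clear of the counter (2 to 35 mm up) (((height (world z) of can_a between 0.002 and 0.035 m and linear speed of can_a below 0.02 m/s and contact force between the fingers and can_a above 0.5 N and contact force between can_a and tray_square below 0.05 N and contact force between can_a and tray_round below 0.05 N) or (height (world z) of can_b between 0.002 and 0.035 m and linear speed of can_b below 0.02 m/s and contact force between the fingers and can_b above 0.5 N and contact force between can_b and tray_square below 0.05 N and contact force between can_b and tray_round below 0.05 N))), for 0.4 s.
2. a can stands on the apron of a tray (((x of can_a in the frame of tray_square between -0.11 and -0.045 m and y of can_a in the frame of tray_square between -0.03 and 0.03 m and contact force between can_a and tray_square above 0.3 N and angle between can_a's own z axis and vertical below 0.1 rad) or (x of can_a in the frame of tray_round between -0.11 and -0.045 m and y of can_a in the frame of tray_round between -0.03 and 0.03 m and contact force between can_a and tray_round above 0.3 N and angle between can_a's own z axis and vertical below 0.1 rad) or (x of can_b in the frame of tray_square between -0.11 and -0.045 m and y of can_b in the frame of tray_square between -0.03 and 0.03 m and contact force between can_b and tray_square above 0.3 N and angle between can_b's own z axis and vertical below 0.1 rad) or (x of can_b in the frame of tray_round between -0.11 and -0.045 m and y of can_b in the frame of tray_round between -0.03 and 0.03 m and contact force between can_b and tray_round above 0.3 N and angle between can_b's own z axis and vertical below 0.1 rad))), for 0.1 s.
3. that can is home against the stop (((x of can_a in the frame of tray_square between 0.059 and 0.067 m and y of can_a in the frame of tray_square between -0.0035 and 0.0035 m and z of can_a in the frame of tray_square between 0.006 and 0.015 m) or (x of can_a in the frame of tray_round between 0.059 and 0.067 m and y of can_a in the frame of tray_round between -0.0035 and 0.0035 m and z of can_a in the frame of tray_round between 0.006 and 0.015 m) or (x of can_b in the frame of tray_square between 0.059 and 0.067 m and y of can_b in the frame of tray_square between -0.0035 and 0.0035 m and z of can_b in the frame of tray_square between 0.006 and 0.015 m) or (x of can_b in the frame of tray_round between 0.059 and 0.067 m and y of can_b in the frame of tray_round between -0.0035 and 0.0035 m and z of can_b in the frame of tray_round between 0.006 and 0.015 m))), for 0.2 s.
4. with one can home, the other is held still just clear of the counter (2 to 35 mm up) (((height (world z) of can_a between 0.002 and 0.035 m and linear speed of can_a below 0.02 m/s and contact force between the fingers and can_a above 0.5 N and contact force between can_a and tray_square below 0.05 N and contact force between can_a and tray_round below 0.05 N and ((x of can_b in the frame of tray_square between 0.059 and 0.067 m and y of can_b in the frame of tray_square between -0.0035 and 0.0035 m and z of can_b in the frame of tray_square between 0.006 and 0.015 m) or (x of can_b in the frame of tray_round between 0.059 and 0.067 m and y of can_b in the frame of tray_round between -0.0035 and 0.0035 m and z of can_b in the frame of tray_round between 0.006 and 0.015 m))) or (height (world z) of can_b between 0.002 and 0.035 m and linear speed of can_b below 0.02 m/s and contact force between the fingers and can_b above 0.5 N and contact force between can_b and tray_square below 0.05 N and contact force between can_b and tray_round below 0.05 N and ((x of can_a in the frame of tray_square between 0.059 and 0.067 m and y of can_a in the frame of tray_square between -0.0035 and 0.0035 m and z of can_a in the frame of tray_square between 0.006 and 0.015 m) or (x of can_a in the frame of tray_round between 0.059 and 0.067 m and y of can_a in the frame of tray_round between -0.0035 and 0.0035 m and z of can_a in the frame of tray_round between 0.006 and 0.015 m))))), for 0.4 s.
5. with one can home, the other stands on the apron of a tray (((((x of can_a in the frame of tray_square between -0.11 and -0.045 m and y of can_a in the frame of tray_square between -0.03 and 0.03 m and contact force between can_a and tray_square above 0.3 N and angle between can_a's own z axis and vertical below 0.1 rad) or (x of can_a in the frame of tray_round between -0.11 and -0.045 m and y of can_a in the frame of tray_round between -0.03 and 0.03 m and contact force between can_a and tray_round above 0.3 N and angle between can_a's own z axis and vertical below 0.1 rad)) and ((x of can_b in the frame of tray_square between 0.059 and 0.067 m and y of can_b in the frame of tray_square between -0.0035 and 0.0035 m and z of can_b in the frame of tray_square between 0.006 and 0.015 m) or (x of can_b in the frame of tray_round between 0.059 and 0.067 m and y of can_b in the frame of tray_round between -0.0035 and 0.0035 m and z of can_b in the frame of tray_round between 0.006 and 0.015 m))) or (((x of can_b in the frame of tray_square between -0.11 and -0.045 m and y of can_b in the frame of tray_square between -0.03 and 0.03 m and contact force between can_b and tray_square above 0.3 N and angle between can_b's own z axis and vertical below 0.1 rad) or (x of can_b in the frame of tray_round between -0.11 and -0.045 m and y of can_b in the frame of tray_round between -0.03 and 0.03 m and contact force between can_b and tray_round above 0.3 N and angle between can_b's own z axis and vertical below 0.1 rad)) and ((x of can_a in the frame of tray_square between 0.059 and 0.067 m and y of can_a in the frame of tray_square between -0.0035 and 0.0035 m and z of can_a in the frame of tray_square between 0.006 and 0.015 m) or (x of can_a in the frame of tray_round between 0.059 and 0.067 m and y of can_a in the frame of tray_round between -0.0035 and 0.0035 m and z of can_a in the frame of tray_round between 0.006 and 0.015 m))))), for 0.1 s.
At the end, for the whole second after the job is handed in: Both cans released, still and upright in a lane, within 4 mm of touching the stop (as second can in a lane, within 6 mm of touching the first). In the square-stop tray a can weighs over 4.4 N, in the round-post tray under 5.4 N (half a kilo is 4.9 N: within 50 g either tray will do) (((((x of can_a in the frame of tray_square between 0.059 and 0.067 m and y of can_a in the frame of tray_square between -0.0035 and 0.0035 m and z of can_a in the frame of tray_square between 0.006 and 0.015 m) or (x of can_a in the frame of tray_square between 0.003 and 0.013 m and y of can_a in the frame of tray_square between -0.0035 and 0.0035 m and z of can_a in the frame of tray_square between 0.006 and 0.015 m and x of can_b in the frame of tray_square between 0.059 and 0.067 m and y of can_b in the frame of tray_square between -0.0035 and 0.0035 m and z of can_b in the frame of tray_square between 0.006 and 0.015 m)) and contact force between can_a and tray_square above 4.4 N) or (((x of can_a in the frame of tray_round between 0.059 and 0.067 m and y of can_a in the frame of tray_round between -0.0035 and 0.0035 m and z of can_a in the frame of tray_round between 0.006 and 0.015 m) or (x of can_a in the frame of tray_round between 0.003 and 0.013 m and y of can_a in the frame of tray_round between -0.0035 and 0.0035 m and z of can_a in the frame of tray_round between 0.006 and 0.015 m and x of can_b in the frame of tray_round between 0.059 and 0.067 m and y of can_b in the frame of tray_round between -0.0035 and 0.0035 m and z of can_b in the frame of tray_round between 0.006 and 0.015 m)) and contact force between can_a and tray_round below 5.4 N)) and linear speed of each of can_a, can_b below 0.01 m/s and angle between each of can_a, can_b's own z axis and vertical below 0.06 rad and contact force between the fingers and can_a below 0.01 N and ((((x of can_b in the frame of tray_square between 0.059 and 0.067 m and y of can_b in the frame of tray_square between -0.0035 and 0.0035 m and z of can_b in the frame of tray_square between 0.006 and 0.015 m) or (x of can_b in the frame of tray_square between 0.003 and 0.013 m and y of can_b in the frame of tray_square between -0.0035 and 0.0035 m and z of can_b in the frame of tray_square between 0.006 and 0.015 m and x of can_a in the frame of tray_square between 0.059 and 0.067 m and y of can_a in the frame of tray_square between -0.0035 and 0.0035 m and z of can_a in the frame of tray_square between 0.006 and 0.015 m)) and contact force between can_b and tray_square above 4.4 N) or (((x of can_b in the frame of tray_round between 0.059 and 0.067 m and y of can_b in the frame of tray_round between -0.0035 and 0.0035 m and z of can_b in the frame of tray_round between 0.006 and 0.015 m) or (x of can_b in the frame of tray_round between 0.003 and 0.013 m and y of can_b in the frame of tray_round between -0.0035 and 0.0035 m and z of can_b in the frame of tray_round between 0.006 and 0.015 m and x of can_a in the frame of tray_round between 0.059 and 0.067 m and y of can_a in the frame of tray_round between -0.0035 and 0.0035 m and z of can_a in the frame of tray_round between 0.006 and 0.015 m)) and contact force between can_b and tray_round below 5.4 N)) and contact force between the fingers and can_b below 0.01 N).
It fails at once if a can is pressed or pushed against a tray or the other can with more than 20 N (contact force between any of can_a, can_b and tray_square above 20 N or contact force between any of can_a, can_b and tray_round above 20 N or contact force between can_a and can_b above 20 N).
It fails at once if a can is lowered into a lane from above instead of slid in (8 to 30 mm above the floor of a lane) ((x of can_a in the frame of tray_square between -0.02 and 0.09 m and y of can_a in the frame of tray_square between -0.03 and 0.03 m and z of can_a in the frame of tray_square between 0.018 and 0.04 m) or (x of can_a in the frame of tray_round between -0.02 and 0.09 m and y of can_a in the frame of tray_round between -0.03 and 0.03 m and z of can_a in the frame of tray_round between 0.018 and 0.04 m) or (x of can_b in the frame of tray_square between -0.02 and 0.09 m and y of can_b in the frame of tray_square between -0.03 and 0.03 m and z of can_b in the frame of tray_square between 0.018 and 0.04 m) or (x of can_b in the frame of tray_round between -0.02 and 0.09 m and y of can_b in the frame of tray_round between -0.03 and 0.03 m and z of can_b in the frame of tray_round between 0.018 and 0.04 m)).
It fails at once if a can is tipped by more than 25 degrees (angle between any of can_a, can_b's own z axis and vertical above 0.44 rad).
It fails at once if a bystander is moved by more than 20 mm (distance of any of carton, tape, driver from where it was at the start of the episode above 0.02 m).
It also fails if it takes over 72 s, if anything falls off the work surface, if the arm or the gripper's body presses on something with over 40 N, if the wrist force passes 120 N, or if a joint passes its speed limit or range.

## Working session

There is one attempt and no reset: what is moved stays moved. The work goes in short steps, Python scripts to look and compute and a tool call to move; the robot and the scene stay as the last step left them, time stands still between calls to the robot, and variables do not carry over. Pictures are saved under pics/ and viewed, at most 10 in all, crops included, and the job is handed in when it is done.

Besides the shell and the picture viewer there is one more tool, called as name(argument=value, ...) on one line, values as JSON. jog_arm: Moves the arm, as the interface text tells. Its arguments: {"type":"object","properties":{"hand":{"type":"array"},"travel":{"type":"array"},"yaw":{"type":"array"},"grip_force":{"type":"number"}},"required":["hand","travel","yaw"]}

```bash
mkdir -p pics; python3 - <<'E'
from rig import env
import cv2, numpy as np
o=env.observe(); print(o['time_s'],o['position'],o['tool_rot'],env.finger_overhang,o['ft_force'],o['grip_width'])
for n in('scene','top'):
    cv2.imwrite(f'pics/{n}0.png',env.get_image(n)[:,:,::-1]); print(n,env.calibration(n))
print(env.calibration('wrist'))
E
```

```text
0.0 [0.23101874 0.49882963 0.24769448] [[-9.07368666e-01  4.20334817e-01 -8.63352909e-04]
 [ 4.20335607e-01  9.07367936e-01 -1.18601700e-03]
 [ 2.84854509e-04 -1.43905263e-03 -9.99998924e-01]] 0.017 [0.97105142 0.24157166 0.55819464] 0.08556915955437161
scene {'fx': 546.9906698911043, 'fy': 546.9906698911043, 'cx': 271.29271075246396, 'cy': 208.888307313848, 'k1': -0.12757963434211145, 'position': array([1.29456775, 0.37646994, 0.9987688 ]), 'rotation': array([[-0.44386554,  0.69642637, -0.56389156],
       [ 0.89604486,  0.35149475, -0.27121035],
       [ 0.00932689, -0.62565306, -0.78004567]])}
top {'fx': 477.3276554072225, 'fy': 477.3276554072225, 'cx': 284.7054326510841, 'cy': 209.96682127617345, 'k1': 0.009084505796265394, 'position': array([0.31404575, 0.05243491, 1.26963533]), 'rotation': array([[ 0.01119954, -0.97316599,  0.22983152],
       [-0.99993239, -0.01018081,  0.0056179 ],
       [-0.00312728, -0.2298789 , -0.97321422]])}
{'fx': 304.05925720407095, 'fy': 304.05925720407095, 'cx': 283.0894098410833, 'cy': 205.73828735063864, 'k1': 0.010316464965302774, 'hand_eye': array([[-8.61317184e-06, -9.53324647e-01, -3.01947210e-01,
         7.65667113e-02],
       [ 9.99999958e-01,  7.89121672e-05, -2.77671337e-04,
         2.01367534e-04],
       [ 2.88538238e-04, -3.01947200e-01,  9.53324606e-01,
        -1.26011484e-01],
       [ 0.00000000e+00,  0.00000000e+00,  0.00000000e+00,
         1.00000000e+00]])}
```

View pics/scene0.png

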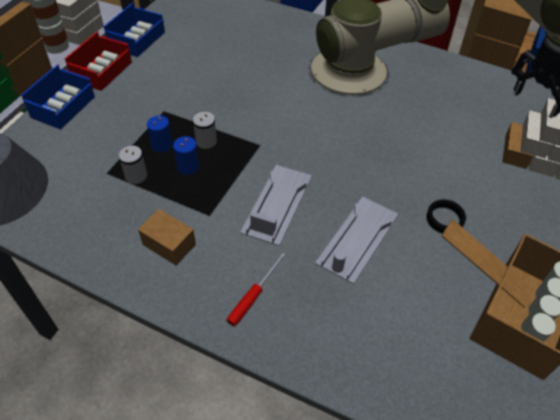

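View pics/top0.png

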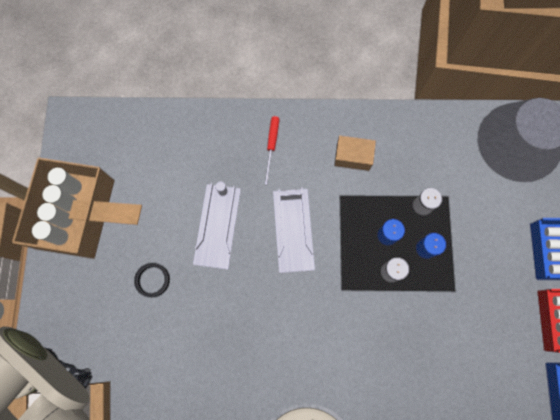

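The scene picture shows two aluminium cans at top-view pixels (431,198) and (398,268), with blue decoys at (393,230) and (434,244). The round-post tray has its post at (221,187); the square-stop tray has its stop at (290,197). Next I measure them.

```bash
cat > h.py <<'E'
import numpy as np, cv2
from rig import env
def cast(cal,uv,z,R=None,p=None):
    uv=np.atleast_2d(np.asarray(uv,float)); R=cal['rotation'] if R is None else R; p=cal['position'] if p is None else p
    d=np.c_[(uv[:,0]-cal['cx'])/cal['fx'],(uv[:,1]-cal['cy'])/cal['fy']]; s=d.copy()
    for _ in range(10): s=d/(1+cal['k1']*(s**2).sum(1,keepdims=True))
    r=np.c_[s,np.ones(len(s))]@R.T
    return p+r*((z-p[2])/r[:,2])[:,None]
def wristcam(o,cal):
    T=cal['hand_eye']; R=np.asarray(o['tool_rot']); return R@T[:3,:3], np.asarray(o['position'])+R@T[:3,3]
E
python3 - <<'E'
from h import *
im={'top':cv2.imread('pics/top0.png'),'scene':cv2.imread('pics/scene0.png')}
roi={'top':{'sq':(265,182,322,280),'rd':(188,182,246,275),'c1':(415,185,445,212),'c2':(383,255,412,284)},
'scene':{'sq':(238,160,314,246),'rd':(313,195,400,282),'c2':(190,110,218,150),'c1':(118,145,148,185)}}
for n in im:
    cal=env.calibration(n); hsv=cv2.cvtColor(im[n],cv2.COLOR_BGR2HSV)
    for k,(a,b,c,d) in roi[n].items():
        sub=im[n][b:d,a:c]; g=sub.max(2).astype(np.uint8)
        t,m=cv2.threshold(g,0,255,cv2.THRESH_OTSU)
        cs,_=cv2.findContours(m,cv2.RETR_EXTERNAL,cv2.CHAIN_APPROX_NONE); c0=max(cs,key=cv2.contourArea).reshape(-1,2)+[a,b]
        if k[0]=='c':
            if n=='top':
                (x,y),r=cv2.minEnclosingCircle(c0.astype(np.float32)); print(n,k,(x,y),r,cast(cal,(x,y),.08)[0].round(4))
            else: print(n,k,t,cv2.boundingRect(c0),cast(cal,c0.mean(0),.06)[0].round(3))
        else:
            P=cast(cal,c0,.01)[:,:2]; h=cv2.convexHull(P.astype(np.float32)*1000)
            (c_,s,an)=cv2.minAreaRect(h); print(n,k,t,np.round(c_,1),np.round(s,1),round(an,2)); print(cv2.boxPoints((c_,s,an)).round(0).tolist())
E
```

```text
top sq 188.0 [559.8  36.8] [227.1  95.2] 5.03
[[443.0, 74.0], [451.0, -21.0], [677.0, -1.0], [669.0, 94.0]]
top rd 188.0 [571.9 240.3] [ 94.4 233.6] 82.52
[[450.0, 209.0], [682.0, 178.0], [694.0, 272.0], [462.0, 302.0]]
top c1 (429.5, 192.19564819335938) 16.18735694885254 [ 0.646  -0.3136  0.08  ]
top c2 (397.4772644042969, 268.0454406738281) 11.241386413574219 [ 0.4496 -0.2227  0.08  ]
scene sq 125.0 [531.9  24.3] [ 96.  186.7] 87.75
[[437.0, -20.0], [623.0, -27.0], [627.0, 69.0], [440.0, 76.0]]
scene rd 128.0 [563.4 238.6] [ 96.2 223.6] 82.36
[[446.0, 206.0], [668.0, 176.0], [681.0, 271.0], [459.0, 301.0]]
scene c2 88.0 (190, 110, 28, 19) [ 0.423 -0.232  0.06 ]
scene c1 89.0 (118, 145, 23, 17) [ 0.615 -0.337  0.06 ]
```

jog_arm(hand=[0.085, 0.085, 0.085, 0.085, 0.085], travel=[[0.022, -0.036, 0], [0.022, -0.036, 0], [0.022, -0.036, 0], [0.022, -0.036, 0], [0.022, -0.036, 0]], yaw=[0.105, 0.105, 0.105, 0.105, 0.105])

```text
time_s: 0.72
position: [0.3416, 0.3178, 0.2481]
tool_rot: [[-0.996, -0.095, -0.0], [-0.095, 0.996, -0.0], [0.0, -0.0, -1.0]]
ft_force: [0.7, -0.1, 0.3]
grip_width: 0.0849
gripper_force: 0.0
```

jog_arm(hand=[0.085, 0.085, 0.085, 0.085, 0.085], travel=[[0.022, -0.036, 0], [0.022, -0.036, 0], [0.022, -0.036, 0], [0.022, -0.036, 0], [0, 0, 0]], yaw=[0, 0, 0, 0, 0])

```text
time_s: 1.35
position: [0.4302, 0.1732, 0.2479]
tool_rot: [[-0.996, -0.087, -0.001], [-0.087, 0.996, -0.0], [0.001, -0.0, -1.0]]
ft_force: [-0.4, 0.8, 0.2]
grip_width: 0.085
gripper_force: 0.0
```

```bash
python3 - <<'E'
from h import *
o=env.observe(); im=env.get_image('wrist'); cv2.imwrite('pics/w1.png',im[:,:,::-1]); print(o['time_s'],o['position'],o['tool_rot'].round(4).tolist(),o['ft_force'])
import pickle; pickle.dump(o,open('o1.pkl','wb'))
E
```

```text
1.35 [0.43018883 0.17317471 0.24792306] [[-0.9962, -0.0875, -0.0007], [-0.0875, 0.9962, -0.0004], [0.0007, -0.0003, -1.0]] [-0.35327206  0.83548991  0.16340285]
```

View pics/w1.png

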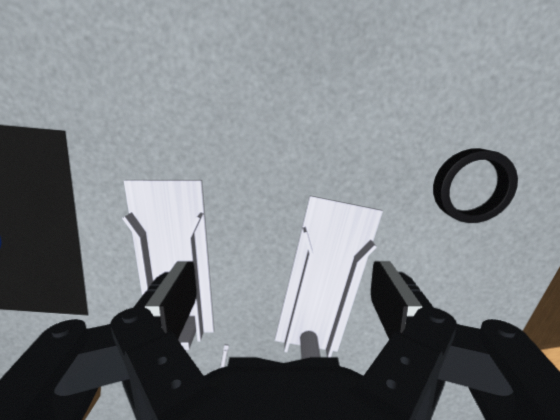

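The near (mouth) floor corners are at about (124,181),(202,181) for the square tray and (309,197),(382,211) for the round one. The outer edges run down to about (213,332) and (276,342).

```bash
python3 - <<'E'
from h import *; import pickle
o=pickle.load(open('o1.pkl','rb')); cal=env.calibration('wrist'); R,p=wristcam(o,cal)
im=cv2.imread('pics/w1.png').astype(int); m=((im.min(2)>195)).astype(np.uint8)*255
m=cv2.morphologyEx(m,cv2.MORPH_OPEN,np.ones((3,3)))
for k,(a,b) in {'sq':(105,222),'rd':(270,390)}.items():
    mm=m.copy(); mm[:,:a]=0; mm[:,b:]=0; mm[:170]=0
    sl=mm[:255]
    def line(pts):
        P=cast(cal,pts,.01,R,p)[:,:2].astype(np.float32); vx,vy,x,y=cv2.fitLine(P,cv2.DIST_HUBER,0,.01,.01).ravel(); return np.array([x,y]),np.array([vx,vy])
    rows=range(222,255) 
    L=[];Rr=[];top=[]
    for r in range(205,325):
        xs=np.where(mm[r])[0]
        if len(xs): 
            L.append((xs[0]-.5,r)); Rr.append((xs[-1]+.5,r))
    if k=='sq': L=[q for q in L if q[1]<212]; top=[(c,np.where(mm[:,c])[0][0]-.5) for c in range(130,198)]
    else: Rr=[q for q in Rr if 215<q[1]<238]; top=[(c,np.where(mm[:,c])[0][0]-.5) for c in range(315,378)]
    for nm,q in(('L',L),('R',Rr),('near',top)):
        c,v=line(q); v=v*np.sign(v[0] if nm!='near' else v[1]); print(k,nm,c.round(4),np.degrees(np.arctan2(v[1],v[0])).round(2),len(q))
for k,q in {'sq':[(124,181),(202,181),(213,332)],'rd':[(309,197),(382,211),(276,342)]}.items(): print(k,cast(cal,q,.01,R,p)[:,:2].round(4).tolist())
E
```

```text
sq L [ 0.4886 -0.0177] 5.94 7
sq R [0.5605 0.0825] 5.02 120
sq near [0.4488 0.0318] 95.06 68
rd L [0.5555 0.1963] -6.81 120
rd R [0.4829 0.2991] -6.67 22
rd near [0.4576 0.2443] 83.35 63
sq [[0.454, -0.02], [0.4456, 0.0747], [0.6675, 0.0923]]
rd [[0.4544, 0.2074], [0.4646, 0.3011], [0.6772, 0.1842]]
```

jog_arm(hand=[0.085, 0.085, 0.085, 0.085, 0.085], travel=[[0, -0.05, -0.005], [0, -0.05, -0.005], [0, -0.05, -0.005], [0, -0.05, -0.005], [0, -0.05, -0.005]], yaw=[0, 0, 0, 0, 0])

```text
time_s: 2.02
position: [0.4289, -0.0754, 0.2232]
tool_rot: [[-0.996, -0.092, 0.0], [-0.092, 0.996, 0.0], [-0.0, 0.0, -1.0]]
ft_force: [0.4, 0.4, -0.2]
grip_width: 0.0849
gripper_force: 0.0
```

jog_arm(hand=[0.085, 0.085, 0.085, 0.085, 0.085], travel=[[0, -0.05, -0.005], [0, -0.05, -0.005], [0, -0.045, -0.005], [0, 0, 0], [0, 0, 0]], yaw=[0, 0, 0, 0, 0])

```text
time_s: 2.65
position: [0.4292, -0.2187, 0.2082]
tool_rot: [[-0.996, -0.092, -0.0], [-0.092, 0.996, 0.001], [0.0, 0.001, -1.0]]
ft_force: [0.2, 0.7, -0.3]
grip_width: 0.0851
gripper_force: 0.0
```

```bash
python3 - <<'E'
from h import *
o=env.observe(); im=env.get_image('wrist'); cv2.imwrite('pics/w2.png',im[:,:,::-1]); print(o['time_s'],o['position'],o['ft_force'])
import pickle; pickle.dump(o,open('o2.pkl','wb'))
E
```

```text
2.65 [ 0.42922811 -0.21872139  0.20822188] [ 0.1925737   0.70201928 -0.30575372]
```

View pics/w2.png

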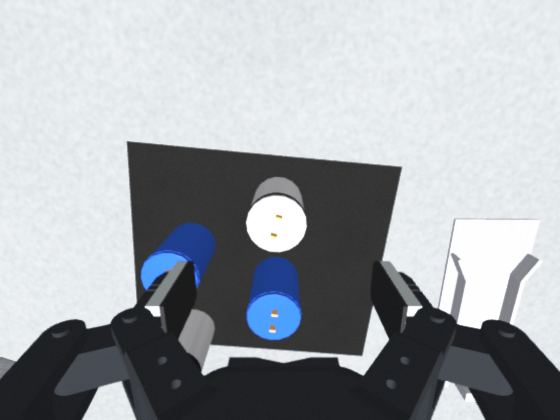

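The aluminium can's top is at (277,222), radius about 30 px; the blue look-alikes at (171,272) and (273,315) leave room for the fingers left and right.

```bash
python3 - <<'E'
from h import *; import pickle
o=pickle.load(open('o2.pkl','rb')); cal=env.calibration('wrist'); R,p=wristcam(o,cal)
im=cv2.imread('pics/w2.png'); m=((im.min(2)>225)*255).astype(np.uint8); m[:,:240]=0; m[:,315:]=0; m[:185]=0; m[256:]=0
c=max(cv2.findContours(m,0,1)[0],key=cv2.contourArea); (x,y),r=cv2.minEnclosingCircle(c); print(x,y,r,cast(cal,[(x,y),(x-r,y),(x+r,y)],.08,R,p).round(4).tolist(),o['position'])
E
```

```text
275.7966003417969 223.0 29.813495635986328 [[0.4498, -0.2235, 0.08], [0.4522, -0.25, 0.08], [0.4474, -0.197, 0.08]] [ 0.42922811 -0.21872139  0.20822188]
```

jog_arm(hand=[0.085, 0.085, 0.085, 0.085, 0.085], travel=[[0.0103, -0.0024, -0.02], [0.0103, -0.0024, -0.02], [0, 0, -0.04], [0, 0, -0.04], [0, 0, -0.036]], yaw=[0, 0, 0, 0, 0])

```text
time_s: 3.32
position: [0.45, -0.2232, 0.0515]
tool_rot: [[-0.996, -0.093, 0.0], [-0.093, 0.996, -0.0], [-0.0, -0.0, -1.0]]
ft_force: [0.1, -1.1, -0.1]
grip_width: 0.0851
gripper_force: 0.0
```

jog_arm(hand=[0.05, 0.05, 0.05, 0.05, 0.05], travel=[[0, 0, 0], [0, 0, 0], [0, 0, 0], [0, 0, 0], [0, 0, 0]], yaw=[0, 0, 0, 0, 0], grip_force=35)

```text
time_s: 3.95
position: [0.4504, -0.2249, 0.0538]
tool_rot: [[-0.996, -0.091, 0.002], [-0.091, 0.996, -0.001], [-0.002, -0.001, -1.0]]
ft_force: [0.8, 3.1, 7.7]
grip_width: 0.0532
gripper_force: 37.8
```

jog_arm(hand=[0.05, 0.05, 0.05, 0.05, 0.05], travel=[[0, 0, 0], [0, 0, 0], [0, 0, 0], [0, 0, 0], [0, 0, 0]], yaw=[0, 0, 0, 0, 0])

```text
time_s: 4.58
position: [0.4504, -0.2249, 0.0538]
tool_rot: [[-0.996, -0.091, 0.002], [-0.091, 0.996, -0.001], [-0.002, -0.001, -1.0]]
ft_force: [0.9, 3.5, 8.1]
grip_width: 0.053
gripper_force: 37.8
```

jog_arm(hand=[0.05, 0.05, 0.05, 0.05, 0.05], travel=[[0, 0, 0.004], [0, 0, 0.005], [0, 0, 0.005], [0, 0, 0], [0, 0, 0]], yaw=[0, 0, 0, 0, 0])

```text
time_s: 5.2
position: [0.4497, -0.2247, 0.0663]
tool_rot: [[-0.996, -0.091, -0.0], [-0.091, 0.996, 0.0], [0.0, 0.0, -1.0]]
ft_force: [0.1, -0.2, -2.2]
grip_width: 0.0532
gripper_force: 37.2
```

jog_arm(hand=[0.05, 0.05, 0.05, 0.05, 0.05], travel=[[0, 0, 0], [0, 0, 0], [0, 0, 0], [0, 0, 0], [0, 0, 0]], yaw=[0, 0, 0, 0, 0])

```text
time_s: 5.82
position: [0.4498, -0.2248, 0.0663]
tool_rot: [[-0.996, -0.091, -0.0], [-0.091, 0.996, 0.0], [0.0, 0.0, -1.0]]
ft_force: [-0.0, -0.6, -1.9]
grip_width: 0.0532
gripper_force: 37.2
```

jog_arm(hand=[0.05, 0.05, 0.05, 0.05, 0.05], travel=[[0, 0, 0], [0, 0, 0], [0, 0, 0], [0, 0, 0], [0, 0, 0]], yaw=[0, 0, 0, 0, 0])

```text
time_s: 6.45
position: [0.4498, -0.2248, 0.0663]
tool_rot: [[-0.996, -0.091, -0.0], [-0.091, 0.996, 0.0], [0.0, 0.0, -1.0]]
ft_force: [-0.0, -0.1, -2.0]
grip_width: 0.0537
gripper_force: 37.2
```

```bash
python3 - <<'E'
from h import *
for _ in range(6): env.get_image('wrist'); o=env.observe(); print(o['time_s'],o['ft_force'].round(2),o['position'].round(4))
E
```

```text
6.5 [-0.29 -0.08 -1.7 ] [ 0.4498 -0.2248  0.0663]
6.55 [ 0.3  -0.81 -1.81] [ 0.4498 -0.2248  0.0663]
6.6 [ 0.13  0.16 -2.6 ] [ 0.4498 -0.2247  0.0663]
6.65 [ 0.73 -0.75 -1.83] [ 0.4498 -0.2248  0.0663]
6.7 [-0.09  0.18 -2.11] [ 0.4497 -0.2248  0.0663]
6.75 [-0.14 -0.42 -2.55] [ 0.4498 -0.2248  0.0663]
```

About 2.1 N, so this can is light (about 0.21 kg) and goes to the round-post tray. I carry it around in front of the square tray to the round tray's apron.

jog_arm(hand=[0.05, 0.05, 0.05, 0.05, 0.05], travel=[[-0.01, 0.03, 0.008], [-0.01, 0.05, 0.008], [-0.01, 0.05, 0], [-0.01, 0.05, 0], [0, 0.05, 0]], yaw=[0, 0, 0, 0, 0])

```text
time_s: 7.38
position: [0.4091, 0.0067, 0.0825]
tool_rot: [[-0.996, -0.09, 0.0], [-0.09, 0.996, -0.0], [-0.0, -0.0, -1.0]]
ft_force: [1.0, -0.8, -1.4]
grip_width: 0.0532
gripper_force: 37.6
```

jog_arm(hand=[0.05, 0.05, 0.05, 0.05, 0.05], travel=[[0, 0.05, 0], [0, 0.05, 0], [0.025, 0.05, 0], [0.025, 0.05, 0], [0.026, 0.046, 0]], yaw=[0, -0.05, -0.05, -0.05, -0.06])

```text
time_s: 8.0
position: [0.4862, 0.2533, 0.0824]
tool_rot: [[-0.993, 0.12, 0.0], [0.12, 0.993, 0.0], [-0.0, 0.0, -1.0]]
ft_force: [0.6, -1.0, -2.4]
grip_width: 0.0533
gripper_force: 37.6
```

jog_arm(hand=[0.05, 0.05, 0.05, 0.05, 0.05], travel=[[0, 0, 0], [0, 0, -0.006], [0, 0, -0.003], [0, 0, 0], [0, 0, 0]], yaw=[0, 0, 0, 0, 0])

```text
time_s: 8.62
position: [0.4858, 0.2508, 0.0735]
tool_rot: [[-0.993, 0.119, 0.0], [0.119, 0.993, 0.0], [-0.0, 0.0, -1.0]]
ft_force: [0.2, -0.1, -2.9]
grip_width: 0.0528
gripper_force: 38.0
```

```bash
python3 - <<'E'
from h import *
o=env.observe(); cv2.imwrite('pics/w3.png',env.get_image('wrist')[:,:,::-1]); print(o['time_s'],o['position'],o['tool_rot'].round(3).tolist(),o['ft_force'])
E
```

```text
8.625 [0.48580428 0.25083082 0.07349146] [[-0.993, 0.119, 0.0], [0.119, 0.993, 0.0], [-0.0, 0.0, -1.0]] [ 0.19615931 -0.09718519 -2.89411599]
```

View pics/w3.png

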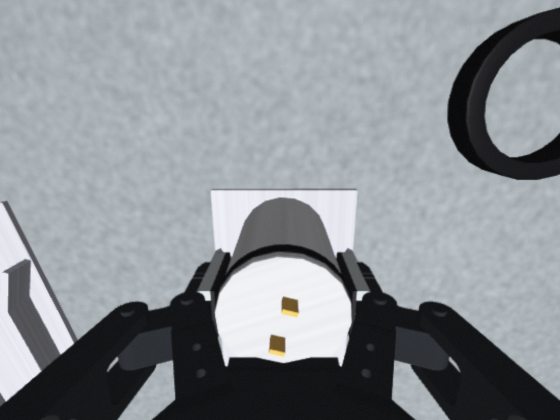

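The floor's near corners are at (211,190) and (357,190), symmetric about the can at column 284, so it is centred and square to the lane. Now I lower it gently.

jog_arm(hand=[0.05, 0.05, 0.05, 0.05, 0.05], travel=[[0, 0, -0.004], [0, 0, -0.003], [0, 0, -0.0015], [0, 0, -0.001], [0, 0, 0]], yaw=[0, 0, 0, 0, 0])

```text
time_s: 9.3
position: [0.4858, 0.2513, 0.0638]
tool_rot: [[-0.993, 0.118, -0.0], [0.118, 0.993, -0.0], [0.0, -0.0, -1.0]]
ft_force: [0.6, -0.4, -2.0]
grip_width: 0.053
gripper_force: 38.0
```

```bash
python3 - <<'E'
from h import *
cal=env.calibration('wrist'); o0=env.observe(); o=dict(o0); o['position']=np.array([.4858,.2508,.0735])
R,p=wristcam(o,cal); print(cast(cal,[(211,189.5),(357,189.5),(284,189.5)],.01,R,p).round(4).tolist())
f=[]
for _ in range(5): env.get_image('wrist'); f.append(env.observe()['ft_force'])
print(np.mean(f,0),env.observe()['position'])
E
```

```text
[[0.453, 0.208, 0.01], [0.4641, 0.3011, 0.01], [0.4586, 0.2545, 0.01]]
[ 0.26427104  0.0431645  -2.20983839] [0.48579949 0.25123737 0.06388163]
```

jog_arm(hand=[0.05, 0.05, 0.05, 0.05, 0.05], travel=[[0, 0, -0.0005], [0, 0, 0], [0, 0, -0.0005], [0, 0, 0], [0, 0, 0]], yaw=[0, 0, 0, 0, 0])

```text
time_s: 10.18
position: [0.4859, 0.2513, 0.063]
tool_rot: [[-0.993, 0.118, 0.0], [0.118, 0.993, 0.0], [-0.0, 0.0, -1.0]]
ft_force: [-0.4, -0.4, 1.3]
grip_width: 0.0529
gripper_force: 38.1
```

jog_arm(hand=[0.05, 0.05, 0.05, 0.05, 0.05], travel=[[0, 0, 0], [0, 0, 0], [0, 0, -0.0005], [0, 0, 0], [0, 0, 0]], yaw=[0, 0, 0, 0, 0])

```text
time_s: 10.8
position: [0.4859, 0.2513, 0.0624]
tool_rot: [[-0.993, 0.118, 0.0], [0.118, 0.993, 0.0], [-0.0, 0.0, -1.0]]
ft_force: [-0.0, -0.4, 4.7]
grip_width: 0.0534
gripper_force: 38.4
```

```bash
cat > f.py <<'E'
from h import *
f=[]
for _ in range(4): env.get_image('wrist'); f.append(env.observe()['ft_force'])
o=env.observe(); print(o['time_s'],np.mean(f,0).round(2),o['position'].round(4),o['grip_width'])
E
python3 f.py
```

```text
11.0 [-0.33 -0.11  4.05] [0.4858 0.2513 0.0624] 0.05311198977546076
```

jog_arm(hand=[0.05, 0.05, 0.05, 0.05, 0.05], travel=[[0, 0, 0.0005], [0.0119, -0.0014, 0], [0.0119, -0.0014, 0], [0.0119, -0.0014, 0], [0.0119, -0.0014, 0]], yaw=[0, 0, 0, 0, 0])

```text
time_s: 11.62
position: [0.5343, 0.2455, 0.0627]
tool_rot: [[-0.993, 0.119, -0.0], [0.119, 0.993, -0.0], [0.0, -0.0, -1.0]]
ft_force: [-2.8, -0.2, 2.8]
grip_width: 0.0535
gripper_force: 38.4
```

jog_arm(hand=[0.05, 0.05, 0.05, 0.05, 0.05], travel=[[0.0119, -0.0014, 0], [0.0119, -0.0014, 0], [0, 0, 0], [0, 0, 0], [0, 0, 0]], yaw=[0, 0, 0, 0, 0])

```text
time_s: 12.25
position: [0.5575, 0.2428, 0.063]
tool_rot: [[-0.993, 0.118, 0.001], [0.118, 0.993, 0.0], [-0.001, 0.0, -1.0]]
ft_force: [2.2, -1.0, 1.6]
grip_width: 0.0535
gripper_force: 38.4
```

```bash
python3 f.py
```

```text
12.45 [ 2.2  -0.26  1.72] [0.5573 0.2429 0.063 ] 0.05326457659880846
```

jog_arm(hand=[0.05, 0.05, 0.05, 0.05, 0.05], travel=[[0.0119, -0.0014, 0], [0.0119, -0.0014, 0], [0.0119, -0.0014, 0], [0.0119, -0.0014, 0], [0.0119, -0.0014, 0]], yaw=[0, 0, 0, 0, 0])

```text
time_s: 13.08
position: [0.6175, 0.2357, 0.0627]
tool_rot: [[-0.993, 0.119, -0.0], [0.119, 0.993, -0.0], [0.0, -0.0, -1.0]]
ft_force: [-2.7, 0.4, 3.8]
grip_width: 0.0533
gripper_force: 38.4
```

jog_arm(hand=[0.05, 0.05, 0.05, 0.05, 0.05], travel=[[0.002, -0.0002, 0], [0.001, -0.0001, 0], [0.001, -0.0001, 0], [0, 0, 0], [0, 0, 0]], yaw=[0, 0, 0, 0, 0])

```text
time_s: 13.7
position: [0.6206, 0.2355, 0.0628]
tool_rot: [[-0.993, 0.118, -0.0], [0.118, 0.993, -0.0], [0.0, -0.0, -1.0]]
ft_force: [-2.8, 0.0, 1.4]
grip_width: 0.053
gripper_force: 38.4
```

```bash
python3 f.py
```

```text
13.9 [-2.75 -0.16  2.56] [0.6206 0.2355 0.0628] 0.05314003572129238
```

jog_arm(hand=[0.05, 0.05, 0.05, 0.05, 0.05], travel=[[0.001, -0.0001, 0], [0.001, -0.0001, 0], [0, 0, 0], [0, 0, 0], [0, 0, 0]], yaw=[0, 0, 0, 0, 0])

```text
time_s: 14.52
position: [0.6227, 0.2353, 0.0628]
tool_rot: [[-0.993, 0.118, 0.0], [0.118, 0.993, 0.0], [-0.0, 0.0, -1.0]]
ft_force: [-1.9, 0.6, 3.7]
grip_width: 0.0532
gripper_force: 38.4
```

jog_arm(hand=[0.05, 0.05, 0.05, 0.05, 0.05], travel=[[0.001, -0.0001, 0], [0.001, -0.0001, 0], [0, 0, 0], [0, 0, 0], [0, 0, 0]], yaw=[0, 0, 0, 0, 0])

```text
time_s: 15.15
position: [0.6247, 0.2351, 0.0628]
tool_rot: [[-0.993, 0.118, 0.0], [0.118, 0.993, -0.0], [-0.0, -0.0, -1.0]]
ft_force: [-2.6, -0.6, 2.5]
grip_width: 0.0531
gripper_force: 38.4
```

```bash
python3 f.py
```

```text
15.35 [-2.17  0.56  2.95] [0.6247 0.2351 0.0628] 0.0531038189514373
```

jog_arm(hand=[0.05, 0.05, 0.05, 0.05, 0.05], travel=[[0.001, -0.0001, 0], [0.0005, 0, 0], [0, 0, 0], [0, 0, 0], [0, 0, 0]], yaw=[0, 0, 0, 0, 0])

```text
time_s: 15.98
position: [0.626, 0.235, 0.0628]
tool_rot: [[-0.993, 0.118, -0.0], [0.118, 0.993, -0.0], [0.0, -0.0, -1.0]]
ft_force: [-4.9, -0.6, 2.7]
grip_width: 0.0533
gripper_force: 38.4
```

jog_arm(hand=[0.05, 0.05, 0.05, 0.05, 0.05], travel=[[0.001, -0.0001, 0], [0.0005, 0, 0], [0, 0, 0], [0, 0, 0], [0, 0, 0]], yaw=[0, 0, 0, 0, 0])

```text
time_s: 16.6
position: [0.6268, 0.235, 0.0626]
tool_rot: [[-0.993, 0.118, -0.002], [0.118, 0.993, -0.0], [0.002, -0.0, -1.0]]
ft_force: [-7.4, 0.2, 3.2]
grip_width: 0.0535
gripper_force: 38.4
```

```bash
python3 f.py
```

```text
16.8 [-7.58  0.68  3.23] [0.6268 0.2349 0.0626] 0.05372328062267454
```

jog_arm(hand=[0.05, 0.05, 0.085, 0.085, 0.085], travel=[[-0.001, 0.0001, 0], [0, 0, 0], [0, 0, 0], [0, 0, 0], [0, 0, 0]], yaw=[0, 0, 0, 0, 0])

```text
time_s: 17.42
position: [0.627, 0.2348, 0.0628]
tool_rot: [[-0.993, 0.119, 0.001], [0.119, 0.993, 0.0], [-0.001, 0.0, -1.0]]
ft_force: [-0.2, -0.3, -0.5]
grip_width: 0.0847
gripper_force: 0.0
```

jog_arm(hand=[0.085, 0.085, 0.085, 0.085, 0.085], travel=[[0, 0, 0], [0, 0, 0], [0, 0, 0.02], [0, 0, 0.04], [-0.02, 0, 0.06]], yaw=[0, 0, 0, 0, 0])

```text
time_s: 18.05
position: [0.6067, 0.2346, 0.1817]
tool_rot: [[-0.993, 0.119, -0.003], [0.119, 0.993, -0.001], [0.003, -0.001, -1.0]]
ft_force: [-0.1, 0.0, 0.7]
grip_width: 0.0846
gripper_force: 0.0
```

jog_arm(hand=[0.085, 0.085, 0.085, 0.085, 0.085], travel=[[-0.05, 0, 0.02], [-0.03, 0, 0], [0, 0, 0], [0, 0, 0], [0, 0, 0]], yaw=[0, 0, 0, 0, 0])

```text
time_s: 18.68
position: [0.5277, 0.2348, 0.2016]
tool_rot: [[-0.993, 0.119, -0.0], [0.119, 0.993, -0.0], [0.0, -0.0, -1.0]]
ft_force: [1.2, -0.4, -0.3]
grip_width: 0.0849
gripper_force: 0.0
```

```bash
python3 - <<'E'
from h import *
import pickle
o=env.observe(); pickle.dump(o,open('o4.pkl','wb')); cv2.imwrite('pics/w4.png',env.get_image('wrist')[:,:,::-1]); print(o['time_s'],o['position'],o['ft_force'],o['grip_width'])
E
```

```text
18.675 [0.52774942 0.23480438 0.2016367 ] [ 1.18607462 -0.40024925 -0.29726823] 0.08487753814797458
```

View pics/w4.png

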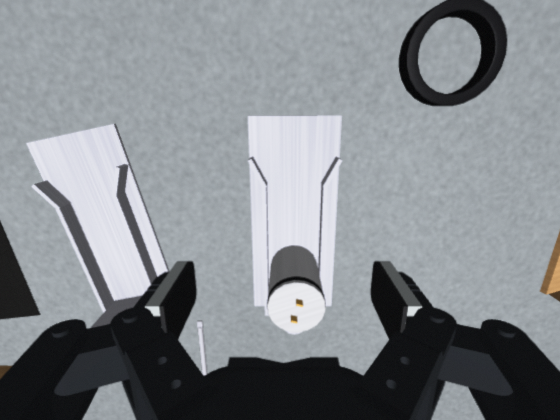

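The can stands upright at the lane's end, with its top at (297,305) and the post hidden behind it. Next I check its coordinates and the other can's rough position.

```bash
python3 - <<'E'
from h import *; import pickle
o=pickle.load(open('o4.pkl','rb')); cal=env.calibration('wrist'); R,p=wristcam(o,cal)
P=cast(cal,[(297,305),(248,116),(341,116)],.09,R,p); Q=cast(cal,[(248,116),(341,116)],.01,R,p)
mid=Q.mean(0); d=P[0]-mid; v=np.array([.993,-.119]); print('can',P[0],'edge',mid,'x_tray',d[:2]@v-.105,'y',d[:2]@[.119,.993])
ct=env.calibration('top'); print('c1',cast(ct,(431,197.5),.08))
E
```

```text
can [0.62233607 0.23615478 0.09      ] edge [0.45936036 0.25438186 0.01      ] x_tray 0.05900390266314469 y 0.0012946172392143556
c1 [[ 0.63186785 -0.31658058  0.08      ]]
```

jog_arm(hand=[0.085, 0.085, 0.085, 0.085, 0.085], travel=[[0, -0.05, 0], [0, -0.05, 0], [0, -0.05, 0], [0, -0.05, 0], [0, -0.05, 0]], yaw=[0.042, 0.042, 0.042, 0.042, 0.042])

```text
time_s: 19.35
position: [0.5272, -0.017, 0.2019]
tool_rot: [[-0.996, -0.092, -0.0], [-0.092, 0.996, 0.0], [0.0, 0.0, -1.0]]
ft_force: [0.1, 0.8, -0.1]
grip_width: 0.0856
gripper_force: 0.0
```

jog_arm(hand=[0.085, 0.085, 0.085, 0.085, 0.085], travel=[[0.015, -0.05, 0], [0.015, -0.05, 0], [0.015, -0.05, 0], [0.015, -0.05, 0], [0.015, -0.05, 0]], yaw=[0, 0, 0, 0, 0])

```text
time_s: 19.98
position: [0.6024, -0.2672, 0.2016]
tool_rot: [[-0.996, -0.091, -0.0], [-0.091, 0.996, 0.0], [0.0, 0.0, -1.0]]
ft_force: [0.7, 0.2, -0.4]
grip_width: 0.0852
gripper_force: 0.0
```

jog_arm(hand=[0.085, 0.085, 0.085, 0.085, 0.085], travel=[[0, -0.05, 0], [0, 0, 0], [0, 0, 0], [0, 0, 0], [0, 0, 0]], yaw=[0, 0, 0, 0, 0])

```text
time_s: 20.6
position: [0.6022, -0.3141, 0.2024]
tool_rot: [[-0.996, -0.092, 0.0], [-0.092, 0.996, -0.0], [-0.0, -0.0, -1.0]]
ft_force: [-0.8, -0.5, -0.3]
grip_width: 0.0849
gripper_force: 0.0
```

```bash
python3 - <<'E'
from h import *
import pickle
im=cv2.imread('pics/w4.png'); g=im[275:338,262:332]; m=((g.min(2)>200)*255).astype(np.uint8); m=cv2.morphologyEx(m,cv2.MORPH_OPEN,np.ones((5,5)))
n,l,s,c=cv2.connectedComponentsWithStats(m); print(s[1:].tolist(),(c[1:]+[262,275]).tolist())
o=env.observe(); pickle.dump(o,open('o5.pkl','wb')); cv2.imwrite('pics/w5.png',env.get_image('wrist')[:,:,::-1]); print(o['time_s'],o['position'],o['ft_force'],o['grip_width'])
E
```

```text
[[0, 0, 5, 31, 151], [59, 0, 11, 31, 260], [3, 8, 60, 51, 2122]] [[263.94701986754967, 289.6423841059603], [327.00384615384615, 287.8692307692308], [295.76720075400567, 307.29076343072575]]
20.6 [ 0.60216277 -0.31406734  0.20243021] [-0.77264561 -0.54461198 -0.2629929 ] 0.08489414861512458
```

View pics/w5.png

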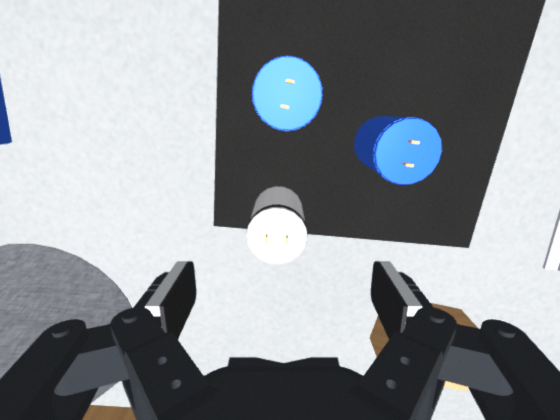

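The can's top is centred at about (277,235) with radius about 30 px; the fingers have clear space on both sides.

```bash
python3 - <<'E'
from h import *; import pickle
o=pickle.load(open('o5.pkl','rb')); cal=env.calibration('wrist'); R,p=wristcam(o,cal)
im=cv2.imread('pics/w5.png'); h=cv2.HoughCircles(cv2.medianBlur(cv2.cvtColor(im,6)[195:275,235:320],3),cv2.HOUGH_GRADIENT,1,50,param1=80,param2=8,minRadius=27,maxRadius=33); print(h+[235,195,0])
print(cast(cal,[(277,235),(247,235),(307,235)],.08,R,p).round(4).tolist())
E
```

```text
[[[276.5        235.5         29.10000038]]]
[[0.6318, -0.317, 0.08], [0.6343, -0.3434, 0.08], [0.6294, -0.2906, 0.08]]
```

jog_arm(hand=[0.085, 0.085, 0.085, 0.085, 0.085], travel=[[0.0148, -0.0015, -0.02], [0.0148, -0.0015, -0.02], [0, 0, -0.04], [0, 0, -0.04], [0, 0, -0.031]], yaw=[0, 0, 0, 0, 0])

```text
time_s: 21.28
position: [0.6313, -0.3173, 0.0495]
tool_rot: [[-0.996, -0.092, -0.001], [-0.092, 0.996, 0.001], [0.001, 0.001, -1.0]]
ft_force: [1.4, -0.7, 0.9]
grip_width: 0.085
gripper_force: 0.0
```

jog_arm(hand=[0.05, 0.05, 0.05, 0.05, 0.05], travel=[[0, 0, 0], [0, 0, 0], [0, 0, 0], [0, 0, 0], [0, 0, 0]], yaw=[0, 0, 0, 0, 0], grip_force=40)

```text
time_s: 21.9
position: [0.6321, -0.3182, 0.0528]
tool_rot: [[-0.996, -0.091, 0.002], [-0.091, 0.996, -0.001], [-0.002, -0.002, -1.0]]
ft_force: [0.1, 2.2, 6.4]
grip_width: 0.0534
gripper_force: 43.7
```

jog_arm(hand=[0.05, 0.05, 0.05, 0.05, 0.05], travel=[[0, 0, 0], [0, 0, 0], [0, 0, 0], [0, 0, 0], [0, 0, 0]], yaw=[0, 0, 0, 0, 0])

```text
time_s: 22.52
position: [0.6321, -0.3182, 0.0528]
tool_rot: [[-0.996, -0.091, 0.002], [-0.091, 0.996, -0.001], [-0.002, -0.001, -1.0]]
ft_force: [0.0, 1.7, 7.0]
grip_width: 0.053
gripper_force: 43.7
```

jog_arm(hand=[0.05, 0.05, 0.05, 0.05, 0.05], travel=[[0, 0, 0.004], [0, 0, 0.005], [0, 0, 0.006], [0, 0, 0], [0, 0, 0]], yaw=[0, 0, 0, 0, 0])

```text
time_s: 23.15
position: [0.6314, -0.318, 0.0659]
tool_rot: [[-0.996, -0.091, -0.0], [-0.091, 0.996, 0.0], [0.0, 0.0, -1.0]]
ft_force: [0.3, -0.5, -6.2]
grip_width: 0.0533
gripper_force: 43.1
```

jog_arm(hand=[0.05, 0.05, 0.05, 0.05, 0.05], travel=[[0, 0, 0], [0, 0, 0], [0, 0, 0], [0, 0, 0], [0, 0, 0]], yaw=[0, 0, 0, 0, 0])

```text
time_s: 23.78
position: [0.6315, -0.318, 0.0661]
tool_rot: [[-0.996, -0.091, -0.0], [-0.091, 0.996, 0.0], [0.0, 0.0, -1.0]]
ft_force: [-0.7, 0.1, -5.7]
grip_width: 0.0532
gripper_force: 43.1
```

jog_arm(hand=[0.05, 0.05, 0.05, 0.05, 0.05], travel=[[0, 0, 0], [0, 0, 0], [0, 0, 0], [0, 0, 0], [0, 0, 0]], yaw=[0, 0, 0, 0, 0])

```text
time_s: 24.4
position: [0.6315, -0.3181, 0.0661]
tool_rot: [[-0.996, -0.091, -0.0], [-0.091, 0.996, -0.0], [0.0, -0.0, -1.0]]
ft_force: [0.3, -0.0, -5.7]
grip_width: 0.0528
gripper_force: 43.1
```

```bash
python3 f.py; python3 f.py
```

```text
24.6 [-0.38  0.04 -6.34] [ 0.6315 -0.3181  0.0661] 0.05354813676658865
24.8 [ 0.08  0.03 -6.33] [ 0.6315 -0.318   0.0661] 0.053184406298360666
```

About 6.2 N, so this can is heavy (about 0.63 kg) and goes to the square-stop tray. I lift it over the blue cans and bring it to that apron.

jog_arm(hand=[0.05, 0.05, 0.05, 0.05, 0.05], travel=[[0, 0, 0.05], [0, 0, 0.055], [-0.019, 0.043, 0], [-0.019, 0.043, 0], [-0.019, 0.043, 0]], yaw=[0, 0, 0, 0, 0])

```text
time_s: 25.42
position: [0.5737, -0.1878, 0.1713]
tool_rot: [[-0.996, -0.091, 0.0], [-0.091, 0.996, -0.0], [-0.0, -0.0, -1.0]]
ft_force: [0.5, -0.1, -6.6]
grip_width: 0.0532
gripper_force: 46.0
```

jog_arm(hand=[0.05, 0.05, 0.05, 0.05, 0.05], travel=[[-0.019, 0.043, 0], [-0.019, 0.043, 0], [-0.019, 0.043, 0], [-0.02, 0.044, 0], [-0.02, 0.044, 0]], yaw=[0, 0, 0, 0, 0])

```text
time_s: 26.05
position: [0.4768, 0.0292, 0.1716]
tool_rot: [[-0.996, -0.091, 0.001], [-0.091, 0.996, -0.0], [-0.001, -0.0, -1.0]]
ft_force: [0.8, -0.8, -4.8]
grip_width: 0.0528
gripper_force: 46.1
```

jog_arm(hand=[0.05, 0.05, 0.05, 0.05, 0.05], travel=[[0, 0, 0], [0, 0, -0.04], [0, 0, -0.035], [0, 0, -0.02], [0, 0, 0]], yaw=[0, 0, 0, 0, 0])

```text
time_s: 26.68
position: [0.4774, 0.0275, 0.0754]
tool_rot: [[-0.996, -0.09, -0.002], [-0.09, 0.996, 0.0], [0.002, 0.0, -1.0]]
ft_force: [0.1, -0.2, -5.7]
grip_width: 0.0532
gripper_force: 45.7
```

```bash
python3 - <<'E'
from h import *; import pickle
o=env.observe(); pickle.dump(o,open('o6.pkl','wb')); im=env.get_image('wrist')[:,:,::-1]; cv2.imwrite('pics/w6.png',im); print(o['time_s'],o['position'],o['tool_rot'].round(3).tolist(),o['ft_force'])
E
```

```text
26.675 [0.47744371 0.02749157 0.07542224] [[-0.996, -0.09, -0.002], [-0.09, 0.996, 0.0], [0.002, 0.0, -1.0]] [ 0.08322885 -0.21321359 -5.69780902]
```

View pics/w6.png

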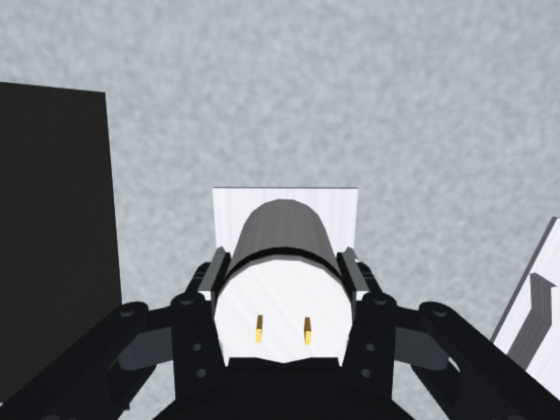

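The floor's near corners are at (213,187) and (358,187.5), whose middle lies about 1.5 px right of the can's column. I shift +1 mm in y and lower.

jog_arm(hand=[0.05, 0.05, 0.05, 0.05, 0.05], travel=[[0, 0.001, -0.005], [0, 0, -0.004], [0, 0, -0.002], [0, 0, -0.001], [0, 0, 0]], yaw=[0, 0, 0, 0, 0])

```text
time_s: 27.35
position: [0.4775, 0.0289, 0.0642]
tool_rot: [[-0.996, -0.091, 0.0], [-0.091, 0.996, -0.0], [-0.0, -0.0, -1.0]]
ft_force: [0.0, 0.8, -6.6]
grip_width: 0.0531
gripper_force: 45.7
```

jog_arm(hand=[0.05, 0.05, 0.05, 0.05, 0.05], travel=[[0, 0, -0.0005], [0, 0, 0], [0, 0, -0.0005], [0, 0, 0], [0, 0, 0]], yaw=[0, 0, 0, 0, 0])

```text
time_s: 27.98
position: [0.4775, 0.0289, 0.0631]
tool_rot: [[-0.996, -0.091, 0.0], [-0.091, 0.996, -0.0], [-0.0, -0.0, -1.0]]
ft_force: [-0.4, -0.4, -5.5]
grip_width: 0.0532
gripper_force: 45.7
```

```bash
python3 - <<'E'
from h import *; import pickle
o=pickle.load(open('o6.pkl','rb')); cal=env.calibration('wrist'); R,p=wristcam(o,cal)
Q=cast(cal,[(213,187),(358,187.5)],.01,R,p); m=Q.mean(0); d=Q[1]-Q[0]; print(Q.round(4).tolist(),m,np.degrees(np.arctan2(-d[0],d[1])),'home',m[:2]+.168*np.array([.9961,.0878]))
E
python3 f.py
```

```text
[[0.4529, -0.0205, 0.01], [0.4447, 0.073, 0.01]] [0.44881347 0.02625558 0.01      ] 4.979353498136058 home [0.61615827 0.04100598]
28.175 [-0.04 -0.4  -6.03] [0.4775 0.0289 0.0631] 0.05326756454324887
```

jog_arm(hand=[0.05, 0.05, 0.05, 0.05, 0.05], travel=[[0, 0, -0.0005], [0, 0, 0], [0, 0, -0.0005], [0, 0, 0], [0, 0, 0]], yaw=[0, 0, 0, 0, 0])

```text
time_s: 28.8
position: [0.4776, 0.0289, 0.0622]
tool_rot: [[-0.996, -0.091, 0.0], [-0.091, 0.996, -0.0], [-0.0, -0.0, -1.0]]
ft_force: [-0.9, 0.1, -1.7]
grip_width: 0.0529
gripper_force: 45.9
```

jog_arm(hand=[0.05, 0.05, 0.05, 0.05, 0.05], travel=[[0, 0, -0.0005], [0, 0, 0], [0, 0, 0], [0, 0, 0], [0, 0, 0]], yaw=[0, 0, 0, 0, 0])

```text
time_s: 29.42
position: [0.4776, 0.0289, 0.0617]
tool_rot: [[-0.996, -0.091, 0.0], [-0.091, 0.996, -0.0], [-0.0, -0.0, -1.0]]
ft_force: [-0.5, 0.6, -0.8]
grip_width: 0.0532
gripper_force: 46.2
```

```bash
python3 f.py
```

```text
29.625 [-0.53 -0.15 -0.79] [0.4776 0.0289 0.0617] 0.05294943373205787
```

jog_arm(hand=[0.05, 0.05, 0.05, 0.05, 0.05], travel=[[0.012, 0.00105, 0], [0.012, 0.00105, 0], [0.012, 0.00105, 0], [0.012, 0.00105, 0], [0.012, 0.00105, 0]], yaw=[0, 0, 0, 0, 0])

```text
time_s: 30.25
position: [0.5383, 0.0343, 0.0615]
tool_rot: [[-0.996, -0.091, -0.0], [-0.091, 0.996, 0.0], [0.0, 0.0, -1.0]]
ft_force: [-4.3, 0.3, 0.7]
grip_width: 0.0532
gripper_force: 46.7
```

jog_arm(hand=[0.05, 0.05, 0.05, 0.05, 0.05], travel=[[0.012, 0.00105, 0], [0, 0, 0], [0, 0, 0], [0, 0, 0], [0, 0, 0]], yaw=[0, 0, 0, 0, 0])

```text
time_s: 30.88
position: [0.5498, 0.0352, 0.0619]
tool_rot: [[-0.996, -0.091, 0.001], [-0.091, 0.996, -0.0], [-0.001, -0.0, -1.0]]
ft_force: [2.0, 0.3, -1.5]
grip_width: 0.0534
gripper_force: 46.4
```

```bash
python3 f.py
```

```text
31.075 [ 2.68 -0.03 -0.77] [0.5497 0.0352 0.0618] 0.05301557238369398
```

jog_arm(hand=[0.05, 0.05, 0.05, 0.05, 0.05], travel=[[0.012, 0.00105, 0], [0.012, 0.00105, 0], [0.012, 0.00105, 0], [0.012, 0.00105, 0], [0.01, 0.0009, 0]], yaw=[0, 0, 0, 0, 0])

```text
time_s: 31.7
position: [0.6083, 0.0404, 0.0615]
tool_rot: [[-0.996, -0.091, -0.0], [-0.091, 0.996, -0.0], [0.0, 0.0, -1.0]]
ft_force: [-4.4, -1.2, 1.0]
grip_width: 0.0531
gripper_force: 46.6
```

jog_arm(hand=[0.05, 0.05, 0.05, 0.05, 0.05], travel=[[0.002, 0.0002, 0], [0.001, 0.0001, 0], [0.001, 0.0001, 0], [0, 0, 0], [0, 0, 0]], yaw=[0, 0, 0, 0, 0])

```text
time_s: 32.33
position: [0.6114, 0.0407, 0.0617]
tool_rot: [[-0.996, -0.091, 0.0], [-0.091, 0.996, -0.0], [-0.0, -0.0, -1.0]]
ft_force: [-3.1, -0.2, -0.2]
grip_width: 0.053
gripper_force: 46.6
```

```bash
python3 f.py
```

```text
32.525 [-3.4  -0.06 -0.04] [0.6115 0.0408 0.0616] 0.05305933100478481
```

jog_arm(hand=[0.05, 0.05, 0.05, 0.05, 0.05], travel=[[0.001, 0.0001, 0], [0.001, 0.0001, 0], [0.001, 0.0001, 0], [0, 0, 0], [0, 0, 0]], yaw=[0, 0, 0, 0, 0])

```text
time_s: 33.15
position: [0.6146, 0.0411, 0.0616]
tool_rot: [[-0.996, -0.091, 0.0], [-0.091, 0.996, 0.0], [-0.0, -0.0, -1.0]]
ft_force: [-2.8, -0.0, -0.1]
grip_width: 0.053
gripper_force: 46.6
```

jog_arm(hand=[0.05, 0.05, 0.05, 0.05, 0.05], travel=[[0.001, 0.0001, 0], [0.0005, 0, 0], [0, 0, 0], [0, 0, 0], [0, 0, 0]], yaw=[0, 0, 0, 0, 0])

```text
time_s: 33.78
position: [0.616, 0.0412, 0.0616]
tool_rot: [[-0.996, -0.091, -0.0], [-0.091, 0.996, -0.0], [0.0, -0.0, -1.0]]
ft_force: [-3.9, -0.1, 0.0]
grip_width: 0.0532
gripper_force: 46.6
```

```bash
python3 f.py
```

```text
33.975 [-3.71 -0.53 -0.03] [0.616  0.0411 0.0616] 0.05300797837874541
```

jog_arm(hand=[0.05, 0.05, 0.05, 0.05, 0.05], travel=[[0.001, 0.0001, 0], [0, 0, 0], [0.0005, 0, 0], [0, 0, 0], [0, 0, 0]], yaw=[0, 0, 0, 0, 0])

```text
time_s: 34.6
position: [0.6168, 0.0413, 0.0614]
tool_rot: [[-0.996, -0.091, -0.002], [-0.091, 0.996, -0.0], [0.002, 0.0, -1.0]]
ft_force: [-7.2, -1.5, 0.9]
grip_width: 0.0529
gripper_force: 46.5
```

jog_arm(hand=[0.05, 0.05, 0.05, 0.05, 0.05], travel=[[0.0005, 0, 0], [0, 0, 0], [0.0005, 0.0001, 0], [0, 0, 0], [0, 0, 0]], yaw=[0, 0, 0, 0, 0])

```text
time_s: 35.22
position: [0.6174, 0.0413, 0.0613]
tool_rot: [[-0.996, -0.091, -0.003], [-0.091, 0.996, -0.0], [0.003, 0.0, -1.0]]
ft_force: [-8.4, -1.2, 1.8]
grip_width: 0.0531
gripper_force: 46.5
```

```bash
python3 f.py
```

```text
35.425 [-8.62 -0.37  1.21] [0.6174 0.0413 0.0613] 0.05341044577362924
```

Home contact felt at about 0.616. I back off slightly, release and retreat, then check.

jog_arm(hand=[0.05, 0.05, 0.085, 0.085, 0.085], travel=[[-0.001, -0.0001, 0], [0, 0, 0], [0, 0, 0], [0, 0, 0], [0, 0, 0]], yaw=[0, 0, 0, 0, 0])

```text
time_s: 36.05
position: [0.618, 0.0412, 0.0618]
tool_rot: [[-0.996, -0.091, 0.001], [-0.091, 0.996, -0.0], [-0.001, -0.0, -1.0]]
ft_force: [0.8, 0.2, -0.4]
grip_width: 0.0853
gripper_force: 0.0
```

jog_arm(hand=[0.085, 0.085, 0.085, 0.085, 0.085], travel=[[0, 0, 0], [0, 0, 0], [0, 0, 0.02], [0, 0, 0.04], [-0.02, 0, 0.06]], yaw=[0, 0, 0, 0, 0])

```text
time_s: 36.67
position: [0.5975, 0.0411, 0.1808]
tool_rot: [[-0.996, -0.091, -0.003], [-0.091, 0.996, 0.0], [0.002, 0.001, -1.0]]
ft_force: [-0.2, -0.8, -0.3]
grip_width: 0.0851
gripper_force: 0.0
```

jog_arm(hand=[0.085, 0.085, 0.085, 0.085, 0.085], travel=[[-0.05, 0.04, 0.04], [-0.05, 0.05, 0.02], [-0.05, 0, 0], [0, 0, 0], [0, 0, 0]], yaw=[0, 0, 0, 0, 0])

```text
time_s: 37.3
position: [0.4645, 0.1168, 0.2314]
tool_rot: [[-0.996, -0.091, 0.001], [-0.091, 0.996, -0.0], [-0.001, -0.0, -1.0]]
ft_force: [0.5, 0.5, -1.0]
grip_width: 0.0849
gripper_force: 0.0
```

```bash
python3 - <<'E'
from h import *; import pickle
o=env.observe(); pickle.dump(o,open('o7.pkl','wb')); im=env.get_image('wrist')[:,:,::-1]; cv2.imwrite('pics/w7.png',im); print(o['time_s'],o['position'],o['grip_width'])
E
```

```text
37.3 [0.46445697 0.11677155 0.23139136] 0.08488044444437647
```

View pics/w7.png

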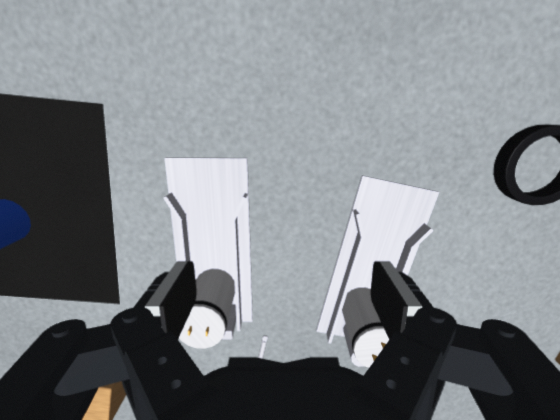

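Both cans stand upright at the far ends of their lanes, with tops at (203,326) and (372,345). I take one last check from the top camera.

```bash
python3 - <<'E'
from h import *
im=env.get_image('top')[:,:,::-1]; cv2.imwrite('pics/t8.png',cv2.resize(im[165:285,180:330],None,fx=5,fy=5,interpolation=2))
E
```

```text
(no output)
```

View pics/t8.png

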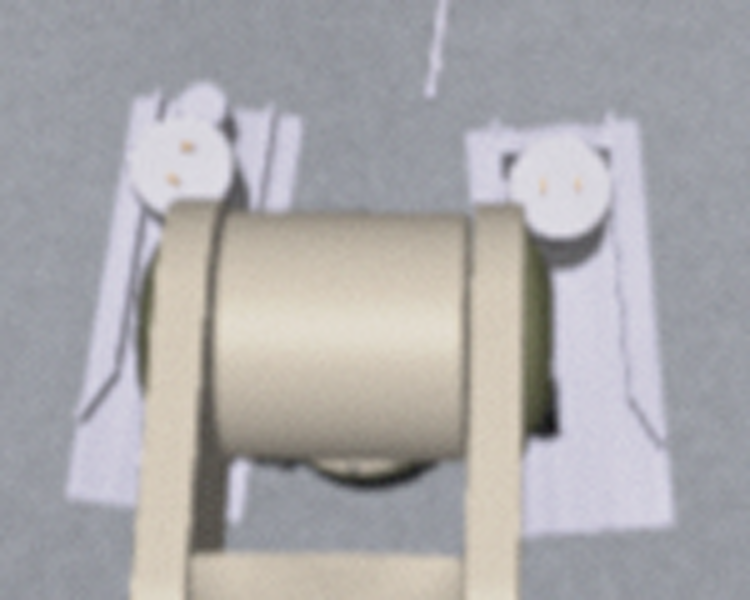

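```bash
python3 - <<'E'
from h import *
c=env.calibration('top'); f=lambda u,v:(180+u/5-.4,165+v/5-.4)
A=cast(c,f(182,165),.09)[0]; P=cast(c,f(201,103),.062)[0]; B=cast(c,f(560,188),.09)[0]
d=(P-A)[:2]; v=np.array([.993,-.119]); print(A,P,B,'gap',np.linalg.norm(d)-.040,'lateral',d@[.119,.993])
e=cast(c,f(102,498-0),.01); print('near-right sq edge mid', cast(c,[f(672,522)],.01))
E
```

```text
[0.62326154 0.23518826 0.09      ] [0.66443951 0.23101356 0.062     ] [0.61315023 0.0418987  0.09      ] gap 0.0013890442476987772 lateral 0.0007546962051150579
near-right sq edge mid [[ 0.4525836  -0.01923085  0.01      ]]
```

```bash
python3 -c "
from rig import env
print(env.close_job())"
```

```text
the job is handed in; nothing more can be done
None
```

The job is handed in: the light can (about 0.21 kg) is home against the post in the round tray, the heavy can (about 0.63 kg) is home against the stop in the square tray, and both are released. The call returned no verdict.

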